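# Feed three collars through the gate into the slot

## Robot

A 6-joint arm with a two-finger parallel gripper is mounted at the origin on a cart in front of the work surface, level with it; the furniture and walls round the work are solid. World frame = base frame: x ahead of the robot, y to its left, z up, the work surface at z = 0. Lengths are in m, angles in degrees, forces in N, time in s.
With the tool pointing down it reaches from about 0.35 to 0.775 m from the base axis. Payload 5.5 kg.
Tool frame: the origin (TCP) lies on the centre line of the jaws, within the pads' length; the fingertips stand 11 mm ahead of it and the grasp point (between the pads) lies 8 mm behind it (tip_extent is the distance from the TCP to the fingertips, in m); z points along the fingers, x is the direction in which the jaws open and shut, and the axes are right-handed (so a half turn about z gives the same grasp; the last joint's range is limited). The gripper opens to 85 mm and grips with 20 to 120 N. Pads are 22 mm wide; open, the fingers measure 114 mm over their backs; the gripper's body (76 mm by 85 mm) begins 54 mm behind the grasp point. The pads swing forward as they close: fully open they stand 13 mm farther back than shut.
Start: joints at [-7.998, 17.945, 2.641, 74.691, 0, 82.002], TCP at [0.575, -0, 0.22] pointing down, gripper open.
Joint ranges: [-158.12, 158.12], [-49.38, 96.58], [-58.88, 72.47], [-126.05, 133.96], [-84.25, 85.87], [-180, 180]. Speed limits (degrees/s): [147.25, 147.25, 180, 180, 180, 180].

## Interface

Orientations are given as a 3x3 rotation matrix whose columns are the frame's x, y, z axes.
In Python, from workcell import * gives the robot as it stands.
- The arm moves only by the tool send_rows, never from a script. Its argument "motion" is a list of rows, each a list of 3 entries, a list of its own where there are three numbers: the shift along the tool's x, y, z in mm, then the turn, a rotation vector about the tool's x, y, z in degrees, then the closure in counts, from 0 (fully open) to 255 (shut). In form: [[[x, y, z], [rx, ry, rz], hand], ...]. A call has 1 to 20 rows; each row shifts and turns the commanded pose from where the row before left it, along the tool's axes as they then stand; what a row does not reach is not made up. A row lasts 1/10 s, in which the tool goes at most 50 mm and 8.59 degrees, less where a joint would pass 70% of its speed; a pose out of reach is approached as far as the arm can. A call with a gripper value outside its range is refused whole. The fingers move at their own pace and stop on an object; "grip_force" is the grip in N (left out, the last holds). Time passes only in rows, so rows that do not move let the fingers close. It gives the time, the measured TCP pose, the force and the opening at its end, in the units of the state.
- state(): the state, without advancing time (a new reading comes with each control period).
- grab_frame(name): name is "scene" or "side" or "wrist"; returns the picture (480x640x3 uint8, red, green, blue); there is no depth.
- camera_params(name): a dict with "K" (3x3 intrinsics, pixels), "k1" (the pictures are not rectified: a ray, as slopes to the right and down, at radius r is drawn at 1 + k1 r^2 times it, then the intrinsics apply), "extrinsics" (4x4, takes a point from world to camera coordinates); the wrist camera has in their place "mount" (4x4, takes a point from camera to tool coordinates, whose origin is the TCP and whose axes are the tool frame's). Camera axes: x right, y up, looking along -z (the intrinsics and any distortion apply to the point x, -y, -z); pixel columns grow to the right and rows downward; lengths in m; the calibration is good to about 2 mm. A picture is of the moment at which its call begins: read the wrist's pose just before it. camera_params takes no time and is no camera call.
- close_job(): hands the job in, once; it reports no verdict.
The state is a dict: "time_s": time; "q": joint angles; "joint_velocities": joint speeds; "joint_efforts": joint torques, N m; "ee_pos": TCP position; "orientation": TCP orientation; "force": force on the tool from outside, world axes, zero at the start; "ft_torque": the same for the moment, N m; "grip_width": finger opening in m.
Only numpy, scipy, OpenCV 4.12 (cv2) and the standard library are available. Lean on these libraries where they do the work, as an engineer would, in place of code of your own. Each camera call takes 0.05 s, during which the arm holds its last target.

## Task

On the feed board, push the three spacer collars one at a time through the narrow gate into the slot: the silver one first, then the brass one, then the black one, so that each ends wholly inside the slot, flat on the board. Slide them gently with the fingertips; do not pinch, lift or tip them, and leave everything else where it is.

Things in the scene. Friction and masses are not known exactly. Their poses are not given: they have to be found in the camera images.
- feed_board: plywood feed board fixed to the table, 345 mm long (x) by 224 mm wide (y), deck 6 mm thick; its yaw varies. Origin on the table under the middle of the gate's mouth; +x runs along the slot, z up. All fences are 8 mm wide and rise 8 mm above the deck (14 mm above the table): fingertips held higher pass over them and still meet the collars, whose tops are 28 mm above the table.
- field_mid (a point): point on the deck in the middle of the open field where the collars start, 120 mm before the gate. The field spans board x = -185 to -60 mm and y = -100 to 100 mm, fenced round; from x = -60 mm slanting fences narrow it as a funnel to the gate at x = 0.
- gate (a point): point on the deck in the middle of the gate's mouth, 6 mm above the table, where the slot begins; axes as the board's. Gate and slot are 40 mm wide (board y = -20 to 20 mm), straight, open above, from x = 0 to the end wall at x = 125 mm.
- slot_end (a point): point on the deck at the foot of the slot's end wall, 125 mm from the gate along board +x. Three collars in a row take 102 mm, leaving 23 mm to spare; a collar pushed in may push those before it.
- steel_collar: Silver spacer collar: bare pale silver-grey metal, goes in first. Upright round ring, 34 mm outer diameter, 22 mm tall, 12 mm bore, about 60 g, loose, standing flat on the board's deck. Origin at the centre of its underside, z up.
- brass_collar: Brass spacer collar: yellow metal, goes in second. Upright round ring, 34 mm outer diameter, 22 mm tall, 12 mm bore, about 60 g, loose, standing flat on the board's deck. Origin at the centre of its underside, z up.
- black_collar: Black spacer collar: black plastic, goes in last. Upright round ring, 34 mm outer diameter, 22 mm tall, 12 mm bore, about 60 g, loose, standing flat on the board's deck. Origin at the centre of its underside, z up.
- thread_spool: spool of red thread, 40 mm wide, 48 mm tall, stands on the board's deck to one side of the slot, about 77 mm from the slot's middle line; leave it. Origin under its centre.
- lighter: gas lighter lying on the board's deck at the other side of the slot, 24 x 70 x 12 mm; leave it. Origin under its centre.
- glue_pot: white open pot, 65 mm wide, 44 mm tall, left of the board; leave it. Origin under its centre.
- rubber_stamp: wooden hand stamp with a turned knob, 36 x 47 x 52 mm, left of the board; leave it. Origin under its centre.
- tape_tin: flat round green tin, 64 mm wide, 24 mm tall, behind the board; leave it. Origin under its centre.
- wood_ruler: wooden ruler, 26 x 200 x 9 mm, behind the board; leave it. Origin under its centre.
- stapler: stapler, 18 x 104 x 36 mm, behind the board; leave it. Origin under its centre.
Things that resemble listed ones, but are neither listed nor needed, are in the scene too. Of the things shaped like the brass_collar, the brass one is meant. There is more than one size of the black_collar; the job needs the larger.

How it is judged (in metres and radians):
On the way, in this order (a step that is already met when the one before it is completed fails the run):
1. the silver collar is wholly in the slot while the brass and the black one are still in front of the gate (x of steel_collar in the frame of feed_board between 0.014 and 0.115 m and y of steel_collar in the frame of feed_board between -0.008 and 0.008 m and z of steel_collar in the frame of feed_board below 0.01 m and angle between steel_collar's own z axis and vertical below 0.15 rad and x of each of brass_collar, black_collar in the frame of feed_board below -0.005 m), for 0.1 s.
2. the brass collar is wholly in the slot behind the silver one while the black one is still in front of the gate (x of steel_collar in the frame of feed_board between 0.014 and 0.115 m and y of steel_collar in the frame of feed_board between -0.008 and 0.008 m and z of each of steel_collar, brass_collar in the frame of feed_board below 0.01 m and angle between each of steel_collar, brass_collar's own z axis and vertical below 0.15 rad and x of brass_collar in the frame of feed_board between 0.014 and 0.115 m and y of brass_collar in the frame of feed_board between -0.008 and 0.008 m and x of black_collar in the frame of feed_board below -0.005 m), for 0.1 s.
3. the black collar is wholly in the slot behind the others (x of steel_collar in the frame of feed_board between 0.014 and 0.115 m and y of steel_collar in the frame of feed_board between -0.008 and 0.008 m and z of each of steel_collar, brass_collar, black_collar in the frame of feed_board below 0.01 m and angle between each of steel_collar, brass_collar, black_collar's own z axis and vertical below 0.15 rad and x of brass_collar in the frame of feed_board between 0.014 and 0.115 m and y of brass_collar in the frame of feed_board between -0.008 and 0.008 m and x of black_collar in the frame of feed_board between 0.014 and 0.115 m and y of black_collar in the frame of feed_board between -0.008 and 0.008 m), for 0.1 s.
At the end, for the whole second after the job is handed in: All three collars stand flat on the deck (tilt below 0.15 rad, raised less than 4 mm), at rest, wholly inside the slot (centre at least 14 mm past the gate's mouth, that is the whole collar but 3 mm, and within 8 mm of the slot's middle line), having gone in one at a time: silver, brass, black (all of step 3 and linear speed of each of steel_collar, brass_collar, black_collar below 0.01 m/s); the robot touches nothing.
It fails at once if a collar is lifted, carried or tipped (raised more than 6 mm off the deck or tilted over 0.45 rad) (z of any of steel_collar, brass_collar, black_collar in the frame of feed_board above 0.012 m or angle between any of steel_collar, brass_collar, black_collar's own z axis and vertical above 0.45 rad).
It fails at once if a collar is pinched or pushed hard (the fingers press it with more than 18 N) (contact force between the fingers and steel_collar above 18 N or contact force between the fingers and brass_collar above 18 N or contact force between the fingers and black_collar above 18 N).
It fails at once if a bystander is moved more than 15 mm (distance of any of thread_spool, lighter, glue_pot, rubber_stamp, tape_tin, wood_ruler, stapler from where it was at the start of the episode above 0.015 m).
It also fails if it takes over 67 s, if anything falls off the work surface, if the arm or the gripper's body presses on something with over 40 N, if the wrist force passes 120 N, or if a joint passes its speed limit or range.

## Working session

There is one attempt and no reset: what is moved stays moved. The work goes in short steps, Python scripts to look and compute and a tool call to move; the robot and the scene stay as the last step left them, time stands still between calls to the robot, and variables do not carry over. Pictures are saved under pics/ and viewed, and the job is handed in when it is done.

Besides the shell and the picture viewer there is one more tool, called after ">>>" in YAML: its name, and indented under it one key for each argument. send_rows: Moves the arm, as the interface text tells. Its arguments: {"type":"object","properties":{"motion":{"type":"array"},"grip_force":{"type":"number"}},"required":["motion"]}

```bash
mkdir -p pics; ls
python3 - <<'E'
from workcell import *
import cv2,numpy as np
s=state();print(s['time_s'],s['ee_pos'],s['orientation'],s['grip_width'],s['force'])
for n in ("scene","side","wrist"):
    f=grab_frame(n);cv2.imwrite(f"pics/{n}0.png",cv2.cvtColor(f,cv2.COLOR_RGB2BGR));print(n,camera_params(n))
E
```

```text
pics
0.0 [5.74494227e-01 3.88031200e-05 2.18930957e-01] [[ 9.99998506e-01 -4.22499879e-05 -1.72787307e-03]
 [-4.18622503e-05 -9.99999974e-01  2.24437194e-04]
 [-1.72788251e-03 -2.24364526e-04 -9.99998482e-01]] 0.0853985439651802 [ 0.12204514  0.34824417 -1.21131038]
scene {'K': array([[604.75620324,   0.        , 326.0648565 ],
       [  0.        , 604.75620324, 234.66694539],
       [  0.        ,   0.        ,   1.        ]]), 'k1': -0.08667949424327002, 'extrinsics': array([[ 0.89769203, -0.44041289,  0.01361995, -0.51706987],
       [ 0.23685044,  0.50837527,  0.82792297, -0.24246815],
       [-0.37155199, -0.73999397,  0.56067642, -0.95749845],
       [ 0.        ,  0.        ,  0.        ,  1.        ]])}
side {'K': array([[510.90299922,   0.        , 313.16239656],
       [  0.        , 510.90299922, 238.21593784],
       [  0.        ,   0.        ,   1.        ]]), 'k1': 0.009212284524945658, 'extrinsics': array([[-0.80202612, -0.59728484,  0.0022205 ,  0.54721488],
       [ 0.3274767 , -0.43661621,  0.83792918, -0.22931105],
       [-0.49951288,  0.67276825,  0.54577446, -0.90722947],
       [ 0.        ,  0.        ,  0.        ,  1.        ]])}
wrist {'K': array([[355.18603653,   0.        , 322.79279999],
       [  0.        , 355.18603653, 233.62762967],
       [  0.        ,   0.        ,   1.        ]]), 'k1': -0.06931934906086361, 'mount': array([[ 9.99999161e-01, -1.13097539e-03,  6.30845957e-04,
        -4.93158108e-04],
       [-8.59732288e-04, -9.44079972e-01, -3.29715435e-01,
        -8.51750323e-02],
       [ 9.68469077e-04,  3.29714616e-01, -9.44080152e-01,
        -1.55243706e-01],
       [ 0.00000000e+00,  0.00000000e+00,  0.00000000e+00,
         1.00000000e+00]])}
```

View pics/scene0.png

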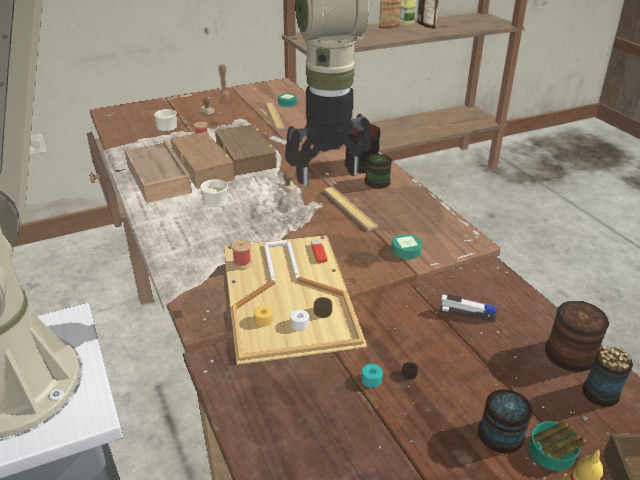

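View pics/side0.png

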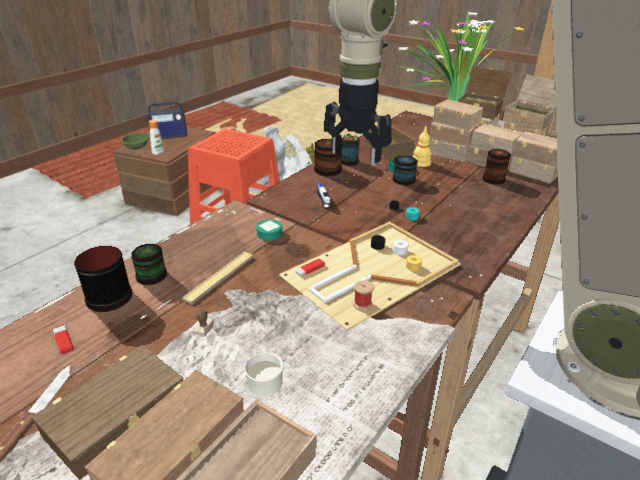

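View pics/wrist0.png

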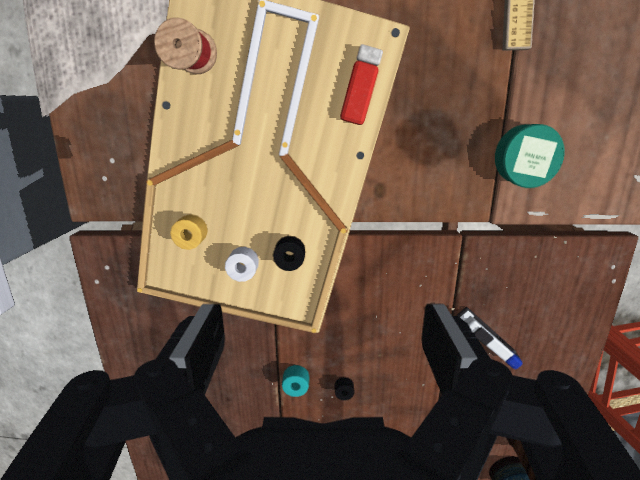

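```bash
cat > h.py <<'E'
from workcell import *
import cv2,numpy as np
def cast(px,pose,z,name="wrist"):
    c=camera_params(name);px=np.array(px,float).reshape(-1,1,2)
    n=cv2.undistortPoints(px,c['K'],np.array([c['k1'],0,0,0.])).reshape(-1,2)
    d=np.c_[n[:,0],-n[:,1],-np.ones(len(n))]
    if name=="wrist":
        R=np.array(pose['orientation']);M=c['mount'];Rw=R@M[:3,:3];o=R@M[:3,3]+np.array(pose['ee_pos'])
    else:
        E=c['extrinsics'];Rw=E[:3,:3].T;o=-Rw@E[:3,3]
    w=d@Rw.T
    return o+w*((z-o[2])/w[:,2])[:,None]
def snap(tag,name="wrist"):
    s=state();f=cv2.cvtColor(grab_frame(name),cv2.COLOR_RGB2BGR);cv2.imwrite(f"pics/{tag}.png",f);return s,f
E
python3 - <<'E'
from h import *
f=cv2.imread('pics/wrist0.png')
cv2.imwrite('pics/crop0.png',cv2.resize(f[0:345,130:420],None,fx=2,fy=1.7,interpolation=cv2.INTER_CUBIC))
cv2.imwrite('pics/crop1.png',cv2.resize(f[190:420,160:400],None,fx=2.5,fy=2.5,interpolation=cv2.INTER_CUBIC))
E
```

```text
(no output)
```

View pics/crop0.png

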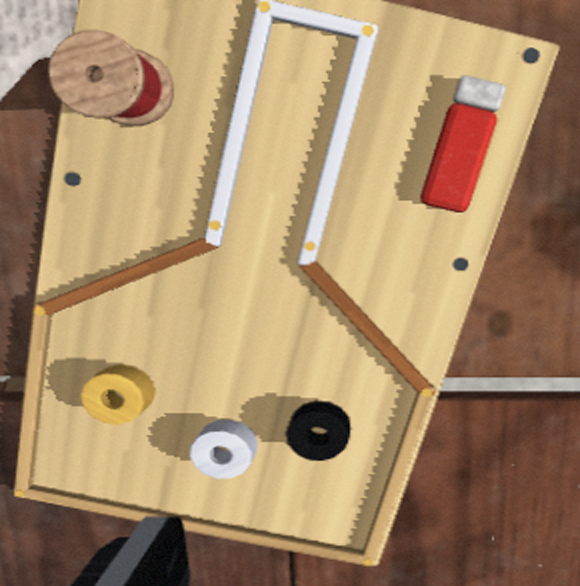

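View pics/crop1.png

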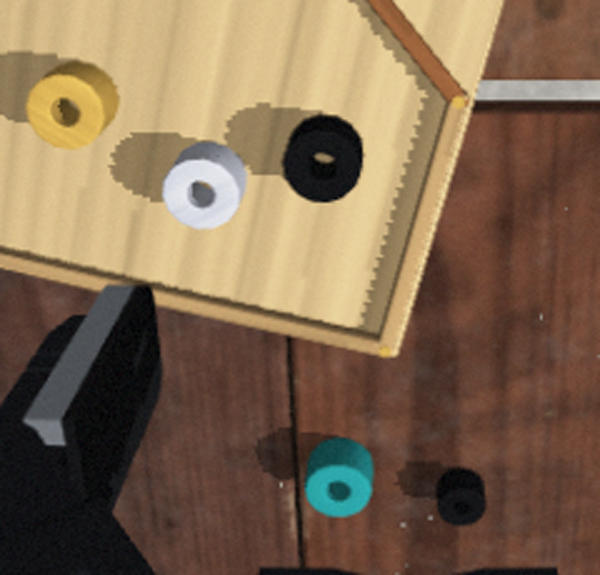

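Run:
```python
from h import *
s=state()
px=[(262,4.1),(314,17.6),(237.5,133),(285,144.7),(149.5,183),(344,230),(139.5,290),(315.5,331)]
P=cast(px,s,0.014)[:,:2]*1000
B=np.array([(129,24),(129,-24),(4,24),(4,-24),(-60,104),(-60,-104),(-189,104),(-189,-104)],float)
w=np.array([0,1,4,5,6,7]);
def kab(B,P):
    b=B.mean(0);p=P.mean(0);U,_,V=np.linalg.svd((B-b).T@(P-p));R=(U@V).T;return R,p-R@b
for w in ([0,1,6,7],[0,1,4,5,6,7],range(8)):
    w=list(w);R,t=kab(B[w],P[w]);print(np.round(R,4).tolist(),t,np.degrees(np.arctan2(R[1,0],R[0,0])));print(np.round((P-t)@R,1).tolist())
np.savez('board.npz',R=R,t=t)
f=cv2.imread('pics/wrist0.png')
hsv=cv2.cvtColor(f,cv2.COLOR_BGR2HSV)
C=cast([(241.2,266.6),(186.8,233.2),(289,253.5)],s,0.028)[:,:2]*1000
print(C,((C-t)@R).round(1))
```

```text
[[0.249, -0.9685], [0.9685, 0.249]] [509.71493779  46.80886891] 75.580566753563
[[129.7, 24.2], [130.2, -24.0], [12.0, 24.2], [12.4, -23.9], [-59.9, 105.4], [-59.1, -104.6], [-189.6, 105.8], [-190.3, -106.0]]
[[0.2486, -0.9686], [0.9686, 0.2486]] [509.60177026  47.02215906] 75.607163668243
[[129.6, 24.0], [130.0, -24.3], [11.9, 24.0], [12.3, -24.1], [-60.0, 105.3], [-59.3, -104.7], [-189.8, 105.7], [-190.5, -106.0]]
[[0.2485, -0.9686], [0.9686, 0.2485]] [510.10335058  48.97504849] 75.6103707670376
[[127.6, 24.0], [128.0, -24.3], [9.9, 24.0], [10.2, -24.1], [-62.0, 105.3], [-61.3, -104.7], [-191.8, 105.7], [-192.5, -106.0]]
[[486.09074404 -73.30043486]
 [431.58258439 -35.4544693 ]
 [537.97506551 -57.94254667]] [[-124.4   -7.1]
 [-101.3   55.1]
 [ -96.6  -53.6]]
```

>>> send_rows:
  motion:
    - [[-16, 17.5, -5], [0, 0, 0], 201]
    - [[-16, 17.5, 0], [0, 0, 0], 201]
    - [[-16, 17.5, 5], [0, 0, 0], 201]
    - [[-16, 17.5, 20], [0, 0, 0], 201]
    - [[-16, 17.5, 30], [0, 0, 0], 201]
    - [[-16.5, 17.5, 30], [0, 0, 0], 201]
    - [[0, 0, 0], [0, 0, 5], 201]
    - [[0, 0, 0], [0, 0, 5], 201]
    - [[0, 0, 0], [0, 0, 4.4], 201]
    - [[0, 0, 0], [0, 0, 0], 201]
    - [[0, 0, 0], [0, 0, 0], 201]
    - [[0, 0, 0], [0, 0, 0], 201]

```text
time_s: 1.35
ee_pos: [0.4786, -0.1049, 0.1398]
orientation: [[0.969, -0.247, 0.0], [-0.247, -0.969, 0.0], [0.0, -0.0, -1.0]]
force: [-0.2, -0.3, 0.2]
grip_width: 0.0181
```

Run:
```python
from h import *
s,f=snap('w1');print(s['time_s'],s['ee_pos'],s['orientation'],s['grip_width'],s.keys())
s,f=snap('sd1','side');cv2.imwrite('pics/sd1c.png',cv2.resize(f[100:330,260:480],None,fx=3,fy=2.6))
import workcell;print([a for a in dir(workcell) if a[0]!='_'])
```

```text
1.35 [ 0.47855567 -0.10492868  0.13978929] [[ 9.68942028e-01 -2.47287977e-01  4.88021588e-05]
 [-2.47287978e-01 -9.68942029e-01  1.75888823e-05]
 [ 4.29369436e-05 -2.91107944e-05 -9.99999999e-01]] 0.018139188813937245 dict_keys(['time_s', 'q', 'joint_velocities', 'joint_efforts', 'ee_pos', 'orientation', 'force', 'ft_torque', 'grip_width'])
['Unreachable', 'camera_params', 'close_job', 'grab_frame', 'state', 'tip_extent']
```

View pics/w1.png

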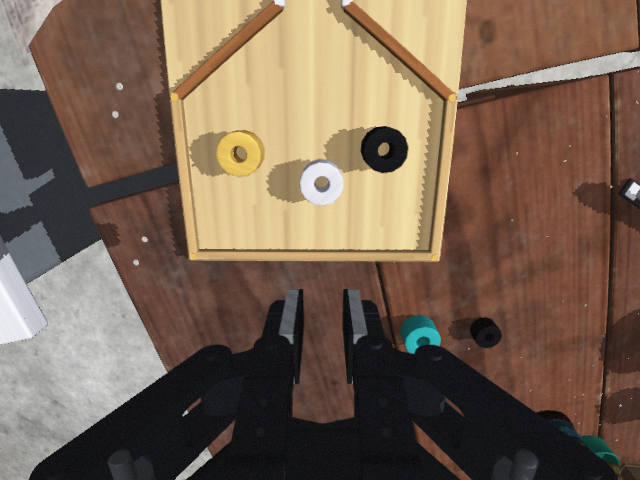

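View pics/sd1c.png

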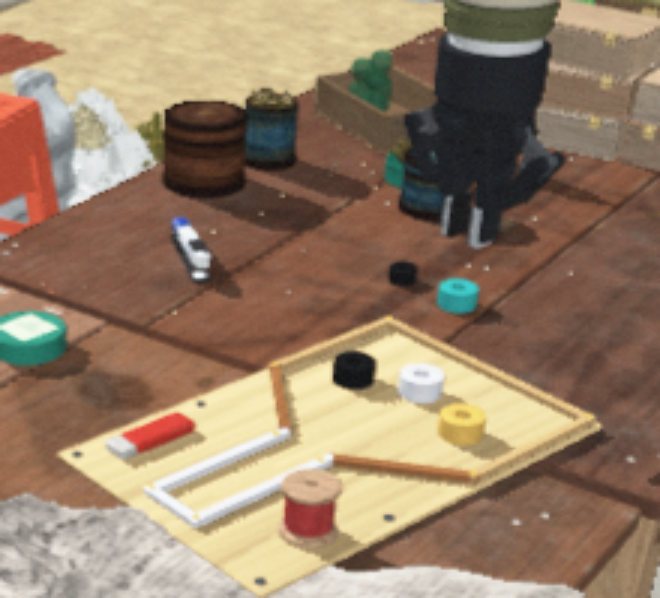

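Run:
```python
from h import *
import workcell
te=workcell.tip_extent;print(te if not callable(te) else te())
s=state();f=cv2.imread('pics/w1.png')
hsv=cv2.cvtColor(f,cv2.COLOR_BGR2HSV)
P=cast([(175,97),(453,97),(192,256),(437,257)],s,0.014)[:,:2]*1000
B=np.array([(-60,104),(-60,-104),(-189,104),(-189,-104)],float)
R1=np.array([[.2486,-.9686],[.9686,.2486]]);t1=np.array([509.7,46.9])
print(((P-t1)@R1).round(1).tolist())
C=cast([(322,184),(239,153.5),(384,149.5)],s,.028)[:,:2]*1000
print(((C-t1)@R1).round(1).tolist(), C.round(1).tolist())
for z in (.12,.125,.13,.135,.14): # tips: report in tool coords
    Q=cast([(293,291),(352,291)],s,z)
    print(z,((Q-np.array(s['ee_pos']))@np.array(s['orientation'])*1000).round(1).tolist())
```

```text
0.011
[[-59.0, 104.7], [-58.9, -104.7], [-188.7, 106.3], [-189.2, -105.7]]
[[-123.1, -6.3], [-100.1, 55.4], [-97.1, -52.1]] [[485.2, -73.9], [431.1, -36.3], [536.1, -60.1]]
0.12 [[-17.1, 9.9, 19.8], [15.6, 9.8, 19.8]]
0.125 [[-16.6, 7.2, 14.8], [15.2, 7.1, 14.8]]
0.13 [[-16.2, 4.5, 9.8], [14.7, 4.4, 9.8]]
0.135 [[-15.7, 1.7, 4.8], [14.2, 1.7, 4.8]]
0.14 [[-15.2, -1.0, -0.2], [13.8, -1.0, -0.2]]
```

Run:
```python
from h import *
f=cv2.imread('pics/w1.png')
c=cv2.resize(f[270:400,250:400],None,fx=5,fy=4.5,interpolation=cv2.INTER_CUBIC)
cv2.imwrite('pics/tip1.png',cv2.convertScaleAbs(c,alpha=2,beta=20))
c=camera_params('wrist');M=np.linalg.inv(c['mount'])
for p in [(9,-11,11),(9,11,11),(14.5,-11,11),(14.5,11,11),(9,-11,-27),(9,11,-27),(9,-11,0)]:
    q=M[:3,:3]@(np.array(p)/1000)+M[:3,3];n=np.array([q[0],-q[1]])/-q[2];n=n*(1+c['k1']*n@n)
    print(p,(c['K'][:2,:2]@n+c['K'][:2,2]).round(0))
```

```text
(9, -11, 11) [342. 263.]
(9, 11, 11) [341. 301.]
(14.5, -11, 11) [352. 263.]
(14.5, 11, 11) [351. 301.]
(9, -11, -27) [346. 301.]
(9, 11, -27) [345. 345.]
(9, -11, 0) [343. 272.]
```

View pics/tip1.png

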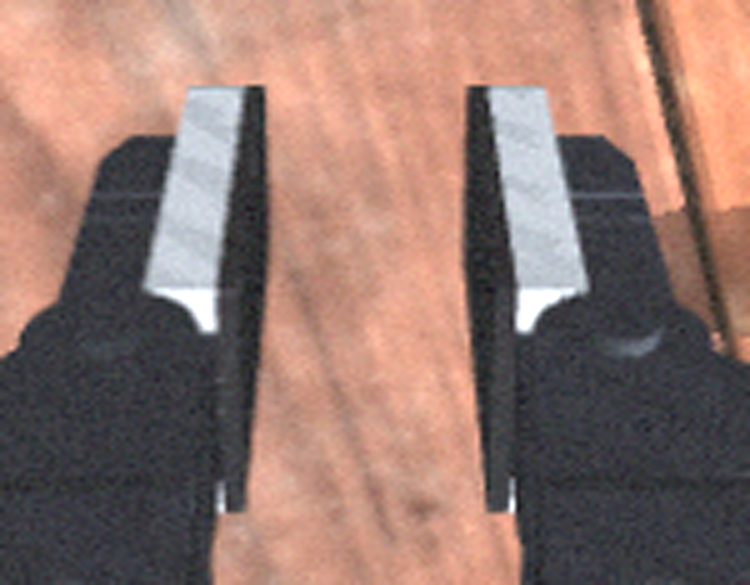

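Run:
```python
from h import *
s=state();o=np.array(s['ee_pos']);R=np.array(s['orientation'])
c=camera_params('side');E=c['extrinsics']
for z in (-40,-20,-10,0,11,24):
  for x in (-12,12):
    out=[]
    for y in (-11,11):
        p=o+R@(np.array([x,y,z])/1000);q=E[:3,:3]@p+E[:3,3];n=np.array([q[0],-q[1]])/-q[2];n*=1+c['k1']*n@n
        out.append((c['K'][:2,:2]@n+c['K'][:2,2]).round(1).tolist())
    print(z,x,out)
f=cv2.imread('pics/sd1.png');cv2.imwrite('pics/sd1t.png',cv2.resize(f[140:210,380:460],None,fx=8,fy=8,interpolation=cv2.INTER_CUBIC))
```

```text
-40 -12 [[417.4, 185.0], [424.2, 182.1]]
-40 12 [[409.1, 181.1], [415.8, 178.3]]
-20 -12 [[416.4, 193.2], [423.1, 190.3]]
-20 12 [[408.2, 189.2], [414.8, 186.3]]
-10 -12 [[415.9, 197.2], [422.6, 194.3]]
-10 12 [[407.7, 193.2], [414.3, 190.3]]
0 -12 [[415.4, 201.2], [422.0, 198.2]]
0 12 [[407.2, 197.2], [413.9, 194.3]]
11 -12 [[414.8, 205.6], [421.4, 202.6]]
11 12 [[406.7, 201.5], [413.3, 198.5]]
24 -12 [[414.2, 210.7], [420.8, 207.6]]
24 12 [[406.1, 206.5], [412.7, 203.6]]
```

View pics/sd1t.png

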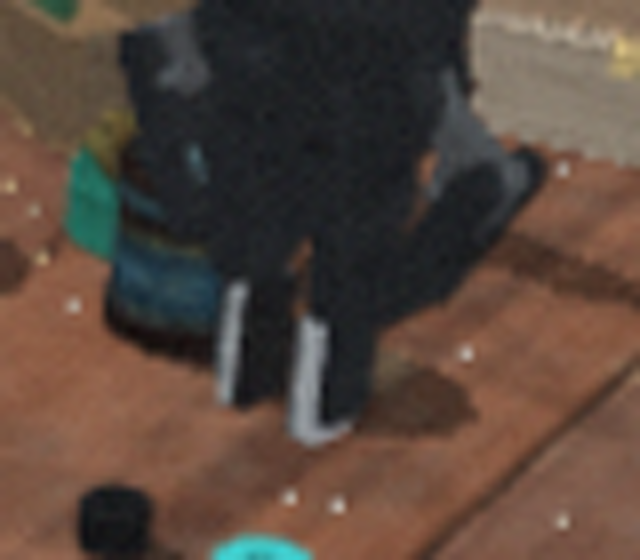

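>>> send_rows:
  motion:
    - [[-1, 5, 10], [0, 0, 0], 201]
    - [[0, 0, 20], [0, 0, 0], 201]
    - [[0, 0, 20], [0, 0, 0], 201]
    - [[0, 0, 20], [0, 0, 0], 201]
    - [[0, 0, 20], [0, 0, 0], 201]
    - [[0, 0, 15], [0, 0, 0], 201]
    - [[0, 0, 5], [0, 0, 0], 201]
    - [[0, 0, 0], [0, 0, 0], 201]
    - [[0, 0, 0], [0, 0, 0], 201]

```text
time_s: 2.35
ee_pos: [0.4766, -0.1099, 0.0302]
orientation: [[0.969, -0.249, 0.001], [-0.249, -0.969, -0.0], [0.001, 0.0, -1.0]]
force: [-0.7, -1.1, 1.2]
grip_width: 0.0183
```

Run:
```python
from h import *
s,f=snap('w2');print(s['time_s'],s['ee_pos'],s['grip_width'],s['force'])
s,g=snap('sd2','side')
a=cv2.resize(f,(640,480));b=cv2.resize(g[200:300,340:470],None,fx=6,fy=6,interpolation=cv2.INTER_CUBIC)
cv2.imwrite('pics/sd2t.png',b)
```

```text
2.35 [ 0.47663576 -0.109856    0.0301888 ] 0.01832458304037782 [-0.69976908 -1.1330764   1.20072469]
```

View pics/w2.png

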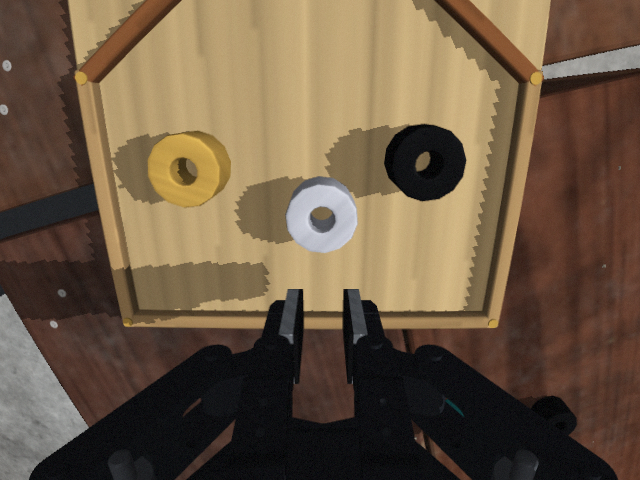

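View pics/sd2t.png

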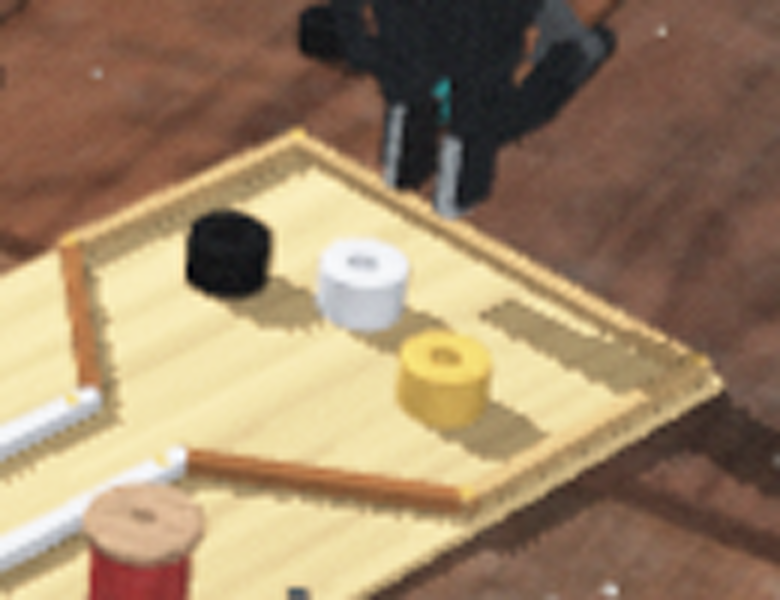

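>>> send_rows:
  motion:
    - [[0, 0, 4], [0, 0, 0], 201]
    - [[0, 0, 4], [0, 0, 0], 201]
    - [[0, 0, 2], [0, 0, 0], 201]
    - [[0, 0, 2], [0, 0, 0], 201]
    - [[0, 0, 0], [0, 0, 0], 201]

```text
time_s: 2.95
ee_pos: [0.4761, -0.1095, 0.0174]
orientation: [[0.969, -0.249, -0.001], [-0.249, -0.969, 0.0], [-0.001, -0.0, -1.0]]
force: [0.3, -0.7, 0.2]
grip_width: 0.0184
```

Run:
```python
from h import *
s,g=snap('sd3','side');print(s['time_s'],s['ee_pos'],s['grip_width'],s['force'])
b=cv2.resize(g[200:300,340:470],None,fx=6,fy=6,interpolation=cv2.INTER_CUBIC)
cv2.imwrite('pics/sd3t.png',b)
```

```text
2.95 [ 0.47606033 -0.10947657  0.01744795] 0.018384473816038926 [ 0.32810188 -0.65706084  0.20124277]
```

View pics/sd3t.png

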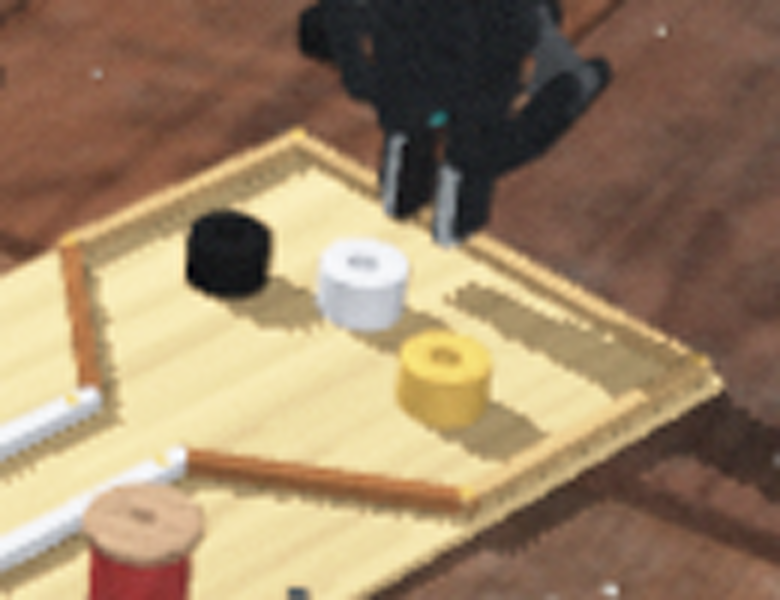

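Run:
```python
from h import *
s=state();o=np.array(s['ee_pos']);R=np.array(s['orientation'])
c=camera_params('side');E=c['extrinsics']
for z in (-25,-20,-15,-10,0,11):
  for x in (-9,-14):
    p=o+R@(np.array([x,-11,z])/1000);q=E[:3,:3]@p+E[:3,3];n=np.array([q[0],-q[1]])/-q[2];n*=1+c['k1']*n@n
    print(z,x,(c['K'][:2,:2]@n+c['K'][:2,2]).round(1).tolist())
# side check: silver top centre
print(cast([(340+363/6,200+260/6)],None,.028,'side')*1000, 'wrist 485.2,-73.9')
```

```text
-25 -9 [411.6, 237.1]
-25 -14 [413.2, 238.0]
-20 -9 [411.3, 238.9]
-20 -14 [412.9, 239.8]
-15 -9 [411.1, 240.7]
-15 -14 [412.7, 241.6]
-10 -9 [410.9, 242.5]
-10 -14 [412.5, 243.4]
0 -9 [410.4, 246.1]
0 -14 [412.0, 247.0]
11 -9 [409.9, 249.9]
11 -14 [411.5, 250.9]
[[487.60588358 -78.49007955  28.        ]] wrist 485.2,-73.9
```

>>> send_rows:
  motion:
    - [[0, 0, 2], [0, 0, 0], 201]
    - [[0, 0, 2], [0, 0, 0], 201]
    - [[0, 0, 2], [0, 0, 0], 201]
    - [[0, 0, 2], [0, 0, 0], 201]
    - [[0, 0, 2], [0, 0, 0], 201]
    - [[0, 0, 0], [0, 0, 0], 201]

```text
time_s: 3.6
ee_pos: [0.4761, -0.1095, 0.0075]
orientation: [[0.969, -0.249, -0.001], [-0.249, -0.969, 0.0], [-0.001, -0.0, -1.0]]
force: [0.8, -0.3, 0.1]
grip_width: 0.0178
```

Run:
```python
from h import *
s,g=snap('sd4','side');print(s['time_s'],s['ee_pos'],s['grip_width'],s['force'])
b=cv2.resize(g[200:300,340:470],None,fx=6,fy=6,interpolation=cv2.INTER_CUBIC)
cv2.imwrite('pics/sd4t.png',b)
s,g=snap('w4')
```

```text
3.6 [ 0.47606921 -0.10949447  0.00746866] 0.017778491590518072 [ 0.84931676 -0.34123541  0.08982851]
```

View pics/sd4t.png

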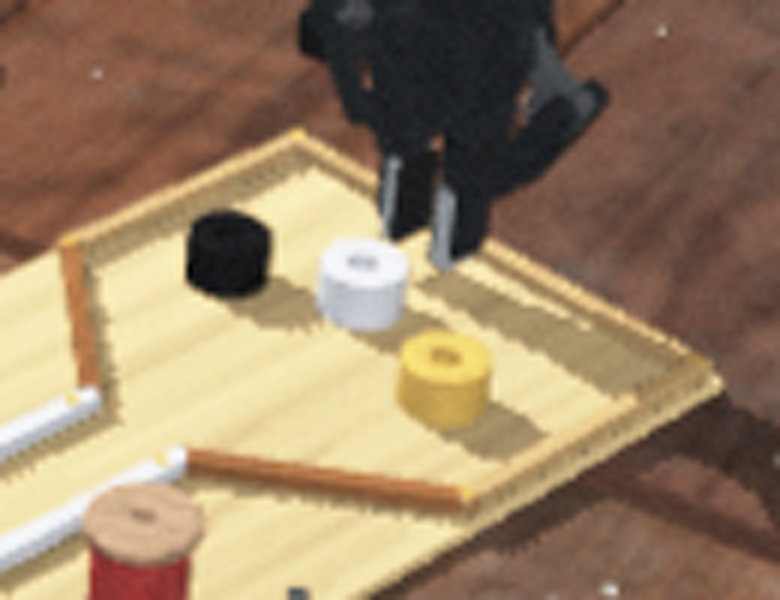

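View pics/w4.png

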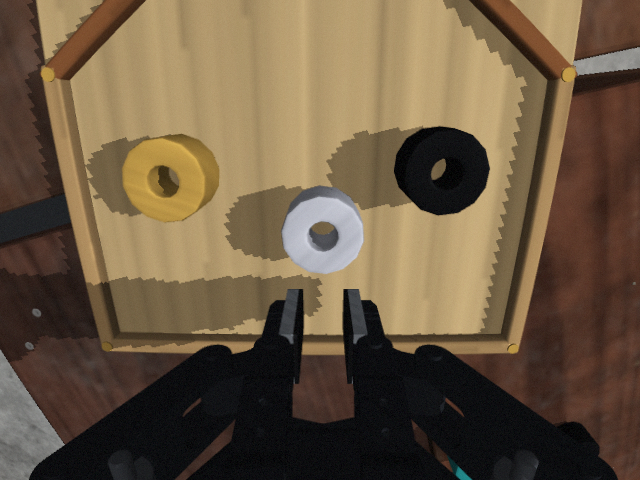

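>>> send_rows:
  motion:
    - [[0, 0, 1.5], [0, 0, 0], 201]
    - [[0, 0, 1.5], [0, 0, 0], 201]
    - [[0, -2, 0], [0, 0, 0], 201]
    - [[0, -3, 0], [0, 0, 0], 201]
    - [[0, -3, 0], [0, 0, 0], 201]
    - [[0, -2, 0], [0, 0, 0], 201]
    - [[0, -2, 0], [0, 0, 0], 201]
    - [[0, -3, 0], [0, 0, 0], 201]
    - [[0, -3, 0], [0, 0, 0], 201]
    - [[0, -4, 0], [0, 0, 0], 201]
    - [[0, -4, 0], [0, 0, 0], 201]
    - [[0, -3, 0], [0, 0, 0], 201]
    - [[0, -1, 0], [0, 0, 0], 201]

```text
time_s: 5.0
ee_pos: [0.4839, -0.0802, 0.0048]
orientation: [[0.969, -0.248, 0.0], [-0.248, -0.969, -0.0], [0.0, 0.0, -1.0]]
force: [-0.1, -0.3, -0.6]
grip_width: 0.0179
```

Run:
```python
from h import *
s,g=snap('sd5','side');print(s['time_s'],s['ee_pos'],s['grip_width'],s['force'])
b=cv2.resize(g[200:300,340:470],None,fx=6,fy=6,interpolation=cv2.INTER_CUBIC)
cv2.imwrite('pics/sd5t.png',b)
s,g=snap('w5')
```

```text
5.0 [ 0.48393951 -0.0801969   0.00483743] 0.01792347727753031 [-0.06543639 -0.31486662 -0.57935391]
```

View pics/sd5t.png

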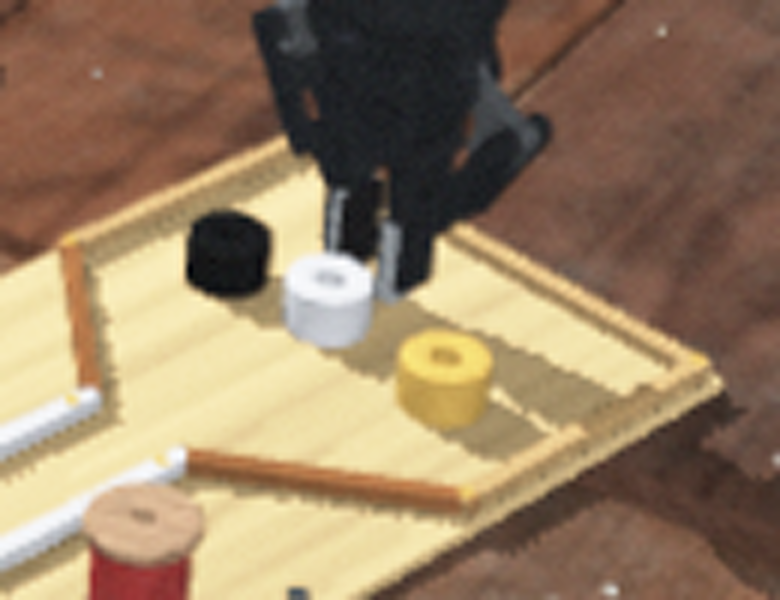

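View pics/w5.png

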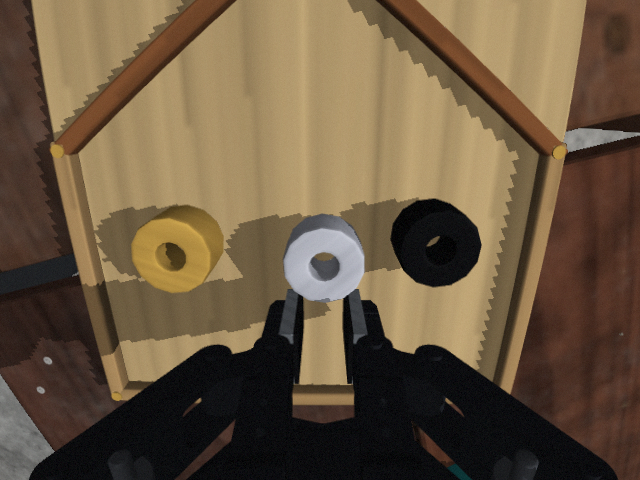

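>>> send_rows:
  motion:
    - [[-1, -3, 0], [0, 0, 0], 201]
    - [[-1.2, -4, 0], [0, 0, 0], 201]
    - [[-1.2, -4, 0], [0, 0, 0], 201]
    - [[-1.2, -4, 0], [0, 0, 0], 201]
    - [[-1, -5, 0], [0, 0, 0], 201]
    - [[-0.6, -5, 0], [0, 0, 0], 201]
    - [[-0.4, -5, 0], [0, 0, 0], 201]
    - [[0, -5, 0], [0, 0, 0], 201]
    - [[0, -5, 0], [0, 0, 0], 201]
    - [[0, -5, 0], [0, 0, 0], 201]
    - [[0, -5, 0], [0, 0, 0], 201]
    - [[0, -5, 0], [0, 0, 0], 201]
    - [[0, -5, 0], [0, 0, 0], 201]
    - [[0, -4, 0], [0, 0, 0], 201]
    - [[0, -3, 0], [0, 0, 0], 201]
    - [[0, -2, 0], [0, 0, 0], 201]

```text
time_s: 6.7
ee_pos: [0.4946, -0.0118, 0.0048]
orientation: [[0.969, -0.249, 0.0], [-0.249, -0.969, -0.0], [0.0, 0.0, -1.0]]
force: [-0.0, -0.3, 0.9]
grip_width: 0.0181
```

```bash
cat >> h.py <<'E'
RB=np.array([[.2486,-.9686],[.9686,.2486]]);tB=np.array([509.7,46.9])
def board(p): return ((np.atleast_2d(p)[:,:2]*1000-tB)@RB).round(1).tolist()
E
python3 - <<'E'
from h import *
s,g=snap('w6');print(s['time_s'],s['ee_pos'],board(s['ee_pos']),s['force'])
E
```

```text
6.7 [ 0.49459533 -0.01179823  0.00479426] [[-60.6, 0.0]] [-0.04810708 -0.33637194  0.94162032]
```

View pics/w6.png

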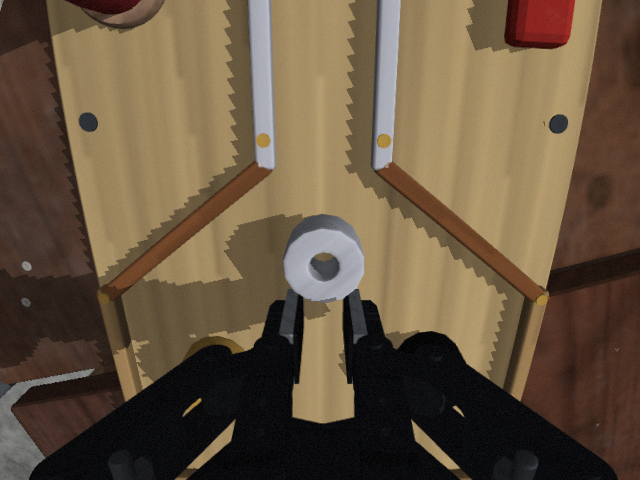

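>>> send_rows:
  motion:
    - [[0, -3, 0], [0, 0, 0], 201]
    - [[0, -5, 0], [0, 0, 0], 201]
    - [[0, -5, 0], [0, 0, 0], 201]
    - [[0, -5, 0], [0, 0, 0], 201]
    - [[0, -5, 0], [0, 0, 0], 201]
    - [[0, -5, 0], [0, 0, 0], 201]
    - [[0, -5, 0], [0, 0, 0], 201]
    - [[0, -5, 0], [0, 0, 0], 201]
    - [[0, -5, 0], [0, 0, 0], 201]
    - [[0, -5, 0], [0, 0, 0], 201]
    - [[0, -5, 0], [0, 0, 0], 201]
    - [[0, -4, 0], [0, 0, 0], 201]
    - [[0, -3, 0], [0, 0, 0], 201]
    - [[0, 0, 0], [0, 0, 0], 201]

```text
time_s: 8.15
ee_pos: [0.5096, 0.0465, 0.0048]
orientation: [[0.969, -0.248, 0.0], [-0.248, -0.969, 0.0], [0.0, -0.0, -1.0]]
force: [-0.5, 0.2, 0.0]
grip_width: 0.018
```

Run:
```python
from h import *
s,g=snap('w7');print(s['time_s'],s['ee_pos'],board(s['ee_pos']),s['force'])
```

```text
8.15 [0.50959492 0.04647979 0.00482006] [[-0.4, -0.0]] [-0.50887184  0.19876778  0.03494779]
```

View pics/w7.png

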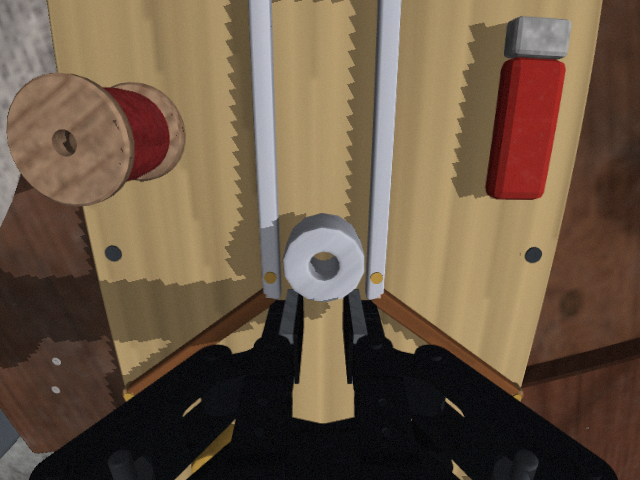

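>>> send_rows:
  motion:
    - [[0, -3, 0], [0, 0, 0], 201]
    - [[0, -4, 0], [0, 0, 0], 201]
    - [[0, -3, 0], [0, 0, 0], 201]
    - [[0, 0, 0], [0, 0, 0], 201]
    - [[0, 4, 0], [0, 0, 0], 201]
    - [[0, 10, 0], [0, 0, 0], 201]
    - [[0, 10, 0], [0, 0, 0], 201]
    - [[0, 10, -10], [0, 0, 0], 201]
    - [[0, 20, -20], [0, 0, 0], 201]
    - [[0, 20, -30], [0, 0, 0], 201]
    - [[0, 20, -10], [0, 0, 0], 201]
    - [[0, 10, 0], [0, 0, 0], 201]
    - [[0, 0, 0], [0, 0, 0], 201]
    - [[0, 0, 0], [0, 0, 0], 201]

```text
time_s: 9.6
ee_pos: [0.4853, -0.0449, 0.0742]
orientation: [[0.968, -0.25, -0.001], [-0.25, -0.968, 0.001], [-0.001, -0.0, -1.0]]
force: [-0.4, -0.3, -0.4]
grip_width: 0.0183
```

Run:
```python
from h import *
s,g=snap('w8');print(s['time_s'],s['ee_pos'],board(s['ee_pos']),s['force'],s['q'])
```

```text
9.6 [ 0.48533126 -0.04493087  0.07416277] [[-95.0, 0.8]] [-0.35128218 -0.26449725 -0.37165938] [-1.47501829e+01  1.39979615e+01 -2.42657351e+01  5.18124031e+01
  2.16173337e-02  8.97008462e+01]
```

View pics/w8.png

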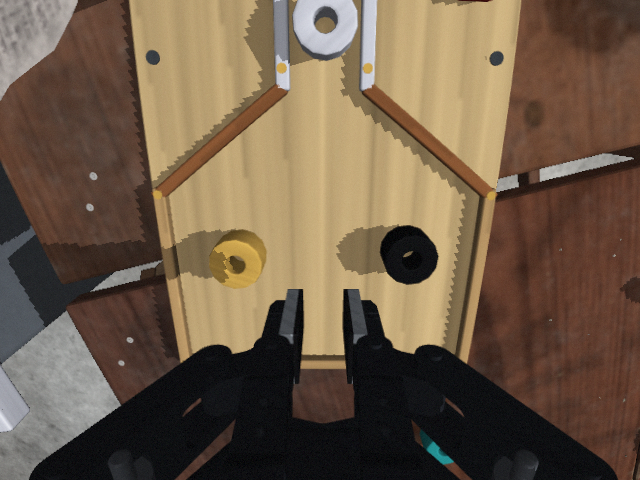

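Run:
```python
from h import *
s=state();C=cast([(237,261),(410,256),(325,25)],s,.028);print(board(C))
b=np.array(board(C))[0]
d=np.array([.7071,-.7071]);T=b-38*d
cur=np.array(board(s['ee_pos']))[0]
sh=T-cur;R=np.array(s['orientation'])
w=np.r_[RB@sh,0];print(T,'shift tool',(R.T@w).round(1))
print(np.degrees(np.arctan2(R[1,0],R[0,0])))
```

```text
[[-98.0, 54.8], [-94.4, -52.2], [32.5, 0.5]]
[-124.8698   81.6698] shift tool [-80.8  30.3   0.1]
-14.404407489188479
```

>>> send_rows:
  motion:
    - [[-10, 4, 0], [0, 0, 0], 201]
    - [[-18, 7, 0], [0, 0, 0], 201]
    - [[-18, 7, 0], [0, 0, 0], 201]
    - [[-18, 6, 0], [0, 0, 0], 201]
    - [[-12, 4, 0], [0, 0, 0], 201]
    - [[-5, 2, 0], [0, 0, 0], 201]
    - [[0, 0, 0], [0, 0, 7.5], 201]
    - [[0, 0, 0], [0, 0, 7.5], 201]
    - [[0, 0, 0], [0, 0, 7.5], 201]
    - [[0, 0, 0], [0, 0, 7.5], 201]
    - [[0, 0, 0], [0, 0, 7.5], 201]
    - [[0, 0, 0], [0, 0, 7.5], 201]
    - [[0, 0, 10], [0, 0, 0], 201]
    - [[0, 0, 15], [0, 0, 0], 201]
    - [[0, 0, 10], [0, 0, 0], 201]
    - [[0, 0, 0], [0, 0, 0], 201]
    - [[0, 0, 0], [0, 0, 0], 201]

```text
time_s: 11.35
ee_pos: [0.3999, -0.0538, 0.0395]
orientation: [[0.51, -0.86, -0.001], [-0.86, -0.51, 0.0], [-0.001, 0.001, -1.0]]
force: [-1.4, -0.2, 0.3]
grip_width: 0.018
```

Run:
```python
from h import *
s,g=snap('w9');R=np.array(s['orientation']);print(s['time_s'],s['ee_pos'],board(s['ee_pos']),s['force'],np.degrees(np.arctan2(R[1,0],R[0,0])))
```

```text
11.35 [ 0.39993902 -0.05379545  0.03949761] [[-124.8, 81.3]] [-1.37870161 -0.2348716   0.26518718] -59.338210815658904
```

View pics/w9.png

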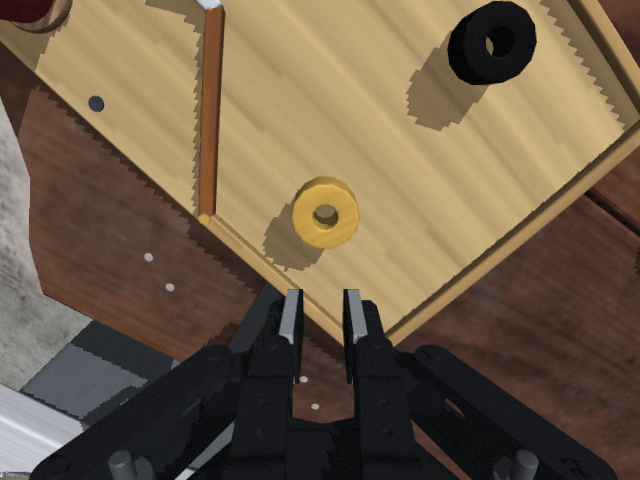

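>>> send_rows:
  motion:
    - [[0, 0, 10], [0, 0, 0], 201]
    - [[0, 0, 10], [0, 0, 0], 201]
    - [[0, 0, 8], [0, 0, 0], 201]
    - [[0, 0, 4], [0, 0, 0], 201]
    - [[0, 0, 2.5], [0, 0, 0], 201]
    - [[0, -3, 0], [0, 0, 0], 201]
    - [[0, -3, 0], [0, 0, 0], 201]
    - [[0, -3, 0], [0, 0, 0], 201]
    - [[0, -2, 0], [0, 0, 0], 201]
    - [[0, -2, 0], [0, 0, 0], 201]
    - [[0, -2, 0], [0, 0, 0], 201]
    - [[0, -3, 0], [0, 0, 0], 201]
    - [[0, -4, 0], [0, 0, 0], 201]
    - [[0, -5, 0], [0, 0, 0], 201]
    - [[0, -5, 0], [0, 0, 0], 201]
    - [[0, -5, 0], [0, 0, 0], 201]
    - [[0, -5, 0], [0, 0, 0], 201]
    - [[0, -4, 0], [0, 0, 0], 201]
    - [[0, -2, 0], [0, 0, 0], 201]

```text
time_s: 13.3
ee_pos: [0.442, -0.0293, 0.0053]
orientation: [[0.509, -0.861, 0.0], [-0.861, -0.509, 0.0], [0.0, -0.0, -1.0]]
force: [-1.1, -0.8, 0.9]
grip_width: 0.0182
```

Run:
```python
from h import *
s,g=snap('w10');print(s['time_s'],s['ee_pos'],board(s['ee_pos']),s['force'])
```

```text
13.3 [ 0.44200498 -0.02927197  0.0052875 ] [[-90.6, 46.6]] [-1.10632583 -0.80234233  0.88703413]
```

View pics/w10.png

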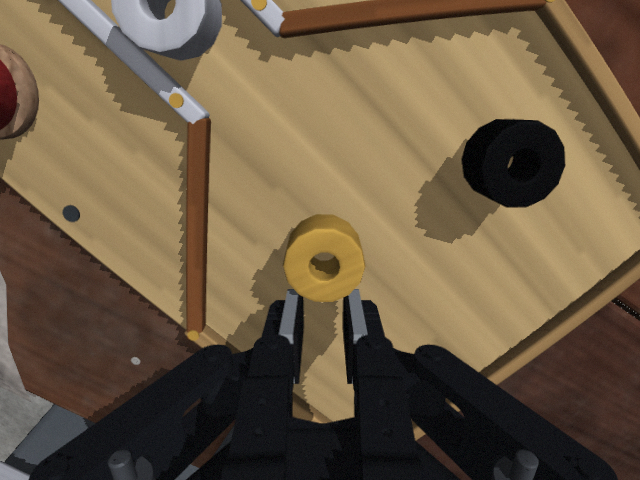

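>>> send_rows:
  motion:
    - [[0, -3, 0], [0, 0, 0], 201]
    - [[0, -5, 0], [0, 0, 0], 201]
    - [[0, -5, 0], [0, 0, 0], 201]
    - [[0, -5, 0], [0, 0, 0], 201]
    - [[0, -5, 0], [0, 0, 0], 201]
    - [[0, -5, 0], [0, 0, 0], 201]
    - [[0, -5, 0], [0, 0, 0], 201]
    - [[0, -3, 0], [0, 0, 0], 201]
    - [[1.6, -2, 0], [0, 0, -3.75], 201]
    - [[1.6, -1.5, 0], [0, 0, -3.75], 201]
    - [[1.6, -1, 0], [0, 0, -3.75], 201]
    - [[1.6, -1, 0], [0, 0, -3.75], 201]
    - [[1.6, -1, 0], [0, 0, -3.75], 201]
    - [[1.6, -1, 0], [0, 0, -3.75], 201]
    - [[0, 0, 0], [0, 0, 0], 201]

```text
time_s: 14.85
ee_pos: [0.4849, -0.0139, 0.0054]
orientation: [[0.8, -0.6, 0.001], [-0.6, -0.8, 0.0], [0.0, -0.0, -1.0]]
force: [-0.2, -0.2, 0.8]
grip_width: 0.0179
```

Run:
```python
from h import *
s,g=snap('w11');R=np.array(s['orientation']);print(s['time_s'],s['ee_pos'],board(s['ee_pos']),s['force'],np.degrees(np.arctan2(R[1,0],R[0,0])))
```

```text
14.85 [ 0.4849408  -0.01387047  0.00535523] [[-65.0, 8.9]] [-0.23898413 -0.19465894  0.77680095] -36.89311554783552
```

View pics/w11.png

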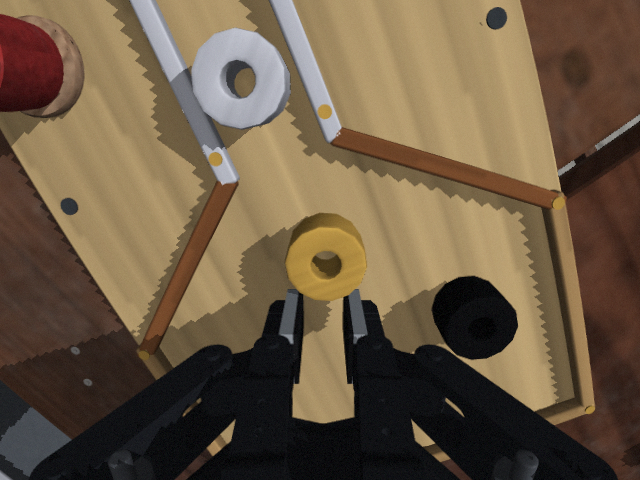

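>>> send_rows:
  motion:
    - [[1.6, -0.6, 0], [0, 0, -3.75], 201]
    - [[1.6, -0.6, 0], [0, 0, -3.75], 201]
    - [[1.6, -0.5, 0], [0, 0, -3.75], 201]
    - [[1.6, -0.5, 0], [0, 0, -3.75], 201]
    - [[1.6, -0.5, 0], [0, 0, -3.75], 201]
    - [[1.6, -0.5, 0], [0, 0, -3.75], 201]
    - [[0, -2, 0], [0, 0, 0], 201]
    - [[0, -3, 0], [0, 0, 0], 201]
    - [[0, 0, 0], [0, 0, 0], 201]

```text
time_s: 15.8
ee_pos: [0.4957, -0.0102, 0.0053]
orientation: [[0.968, -0.25, 0.0], [-0.25, -0.968, 0.0], [0.0, -0.0, -1.0]]
force: [-0.4, -0.5, -0.1]
grip_width: 0.0179
```

Run:
```python
from h import *
s,g=snap('w12');R=np.array(s['orientation']);print(s['time_s'],s['ee_pos'],board(s['ee_pos']),s['force'],np.degrees(np.arctan2(R[1,0],R[0,0])))
```

```text
15.8 [ 0.49567071 -0.01019307  0.00532347] [[-58.8, -0.6]] [-0.380037   -0.48742697 -0.0749662 ] -14.46283646189862
```

View pics/w12.png

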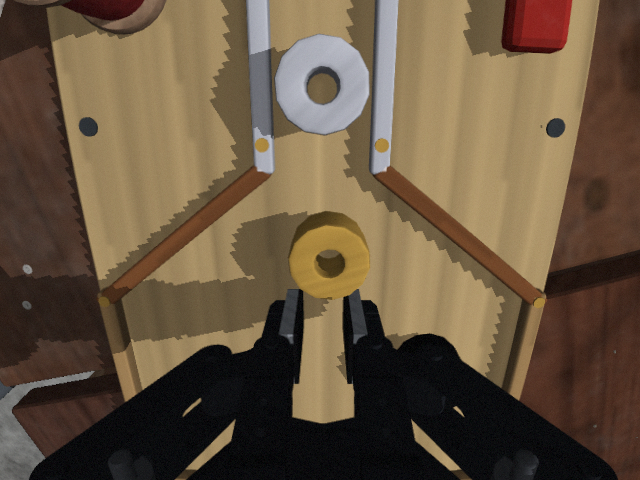

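>>> send_rows:
  motion:
    - [[-0.2, -3, 0], [0, 0, 0], 201]
    - [[-0.2, -4, 0], [0, 0, 0], 201]
    - [[-0.2, -4, 0], [0, 0, 0], 201]
    - [[0, -4, 0], [0, 0, 0], 201]
    - [[0, -4, 0], [0, 0, 0], 201]
    - [[0, -4, 0], [0, 0, 0], 201]
    - [[0, -4, 0], [0, 0, 0], 201]
    - [[0, -3, 0], [0, 0, 0], 201]
    - [[0, -3, 0], [0, 0, 0], 201]
    - [[0, -3, 0], [0, 0, 0], 201]
    - [[0, -4, 0], [0, 0, 0], 201]
    - [[0, -4, 0], [0, 0, 0], 201]
    - [[0, -4, 0], [0, 0, 0], 201]
    - [[0, -4, 0], [0, 0, 0], 201]
    - [[0, -4, 0], [0, 0, 0], 201]
    - [[0, -4, 0], [0, 0, 0], 201]
    - [[0, -3, 0], [0, 0, 0], 201]
    - [[0, 0, 0], [0, 0, 0], 201]

```text
time_s: 17.65
ee_pos: [0.5109, 0.0511, 0.0053]
orientation: [[0.969, -0.248, 0.0], [-0.248, -0.969, 0.0], [0.0, -0.0, -1.0]]
force: [-0.2, -0.7, -0.0]
grip_width: 0.0176
```

Run:
```python
from h import *
s,g=snap('w13');R=np.array(s['orientation']);print(s['time_s'],s['ee_pos'],board(s['ee_pos']),s['force'],np.degrees(np.arctan2(R[1,0],R[0,0])))
```

```text
17.65 [0.51086342 0.05112582 0.00530611] [[4.4, -0.1]] [-0.19512882 -0.68433732 -0.02339151] -14.363203805315973
```

View pics/w13.png

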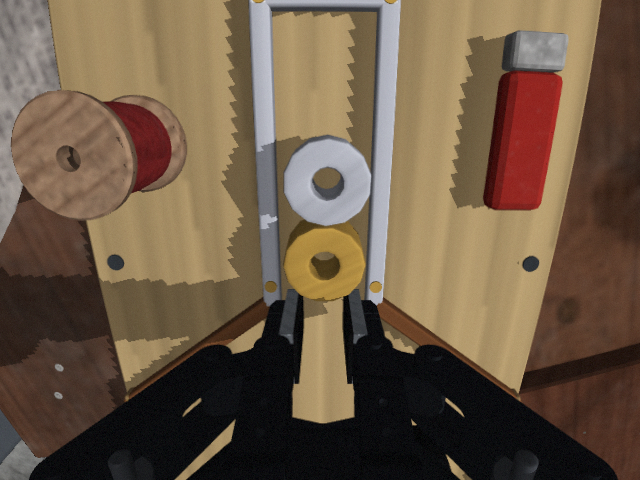

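>>> send_rows:
  motion:
    - [[0, 4, 0], [0, 0, 0], 201]
    - [[0, 10, 0], [0, 0, 0], 201]
    - [[0, 10, 0], [0, 0, 0], 201]
    - [[0, 10, -10], [0, 0, 0], 201]
    - [[0, 20, -20], [0, 0, 0], 201]
    - [[0, 20, -20], [0, 0, 0], 201]
    - [[0, 20, -10], [0, 0, 0], 201]
    - [[0, 6, 0], [0, 0, 0], 201]
    - [[10, 3, 0], [0, 0, 0], 201]
    - [[18, 6, 0], [0, 0, 0], 201]
    - [[18, 6, 0], [0, 0, 0], 201]
    - [[18, 6, 0], [0, 0, 0], 201]
    - [[10, 3, 0], [0, 0, 0], 201]
    - [[5, 1.7, 0], [0, 0, 0], 201]
    - [[0, 0, 0], [0, 0, 0], 201]

```text
time_s: 19.2
ee_pos: [0.5561, -0.0907, 0.0647]
orientation: [[0.969, -0.249, -0.001], [-0.249, -0.969, 0.0], [-0.001, -0.0, -1.0]]
force: [-0.9, 0.4, 0.2]
grip_width: 0.0183
```

>>> send_rows:
  motion:
    - [[0, 0, 0], [0, 0, -7.5], 201]
    - [[0, 0, 0], [0, 0, -7.5], 201]
    - [[0, 0, 0], [0, 0, -7.5], 201]
    - [[0, 0, 0], [0, 0, -7.5], 201]
    - [[0, 0, 0], [0, 0, -7.5], 201]
    - [[0, 0, 0], [0, 0, -7.5], 201]
    - [[0, 0, 0], [0, 0, 0], 201]
    - [[0, 0, 0], [0, 0, 0], 201]

```text
time_s: 20.0
ee_pos: [0.5554, -0.0903, 0.0653]
orientation: [[0.862, 0.507, -0.0], [0.507, -0.862, 0.0], [-0.0, -0.0, -1.0]]
force: [-0.8, 0.5, -0.4]
grip_width: 0.0184
```

Run:
```python
from h import *
s,g=snap('w14');R=np.array(s['orientation']);print(s['time_s'],s['ee_pos'],board(s['ee_pos']),s['force'],np.degrees(np.arctan2(R[1,0],R[0,0])))
```

```text
20.0 [ 0.55543746 -0.09032971  0.06526718] [[-121.6, -78.4]] [-0.77479652  0.54575334 -0.35430326] 30.449131521237458
```

View pics/w14.png

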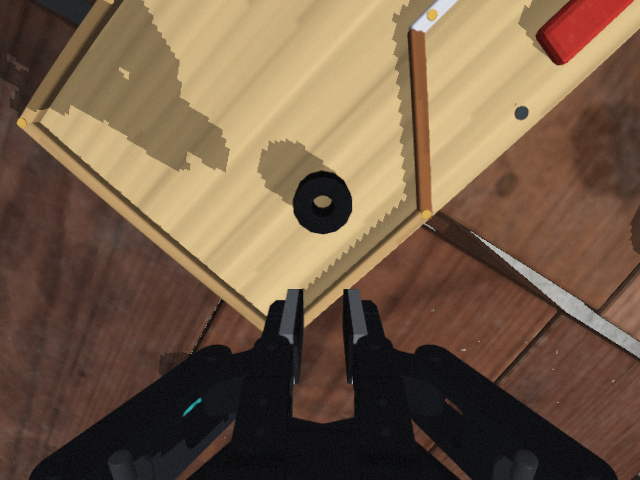

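>>> send_rows:
  motion:
    - [[0, 0, 15], [0, 0, 0], 201]
    - [[0, 0, 15], [0, 0, 0], 201]
    - [[0, 0, 12], [0, 0, 0], 201]
    - [[0, 0, 10], [0, 0, 0], 201]
    - [[0, 0, 5], [0, 0, 0], 201]
    - [[0, 0, 3], [0, 0, 0], 201]
    - [[0, -3, 0], [0, 0, 0], 201]
    - [[0, -3, 0], [0, 0, 0], 201]
    - [[0, -3, 0], [0, 0, 0], 201]
    - [[0, -2, 0], [0, 0, 0], 201]
    - [[0, -2, 0], [0, 0, 0], 201]
    - [[0, -2, 0], [0, 0, 0], 201]
    - [[0, -3, 0], [0, 0, 0], 201]
    - [[0, -4, 0], [0, 0, 0], 201]
    - [[0, -5, 0], [0, 0, 0], 201]
    - [[0, -5, 0], [0, 0, 0], 201]
    - [[0, -5, 0], [0, 0, 0], 201]
    - [[0, -5, 0], [0, 0, 0], 201]
    - [[0, -3, 0], [0, 0, 0], 201]

```text
time_s: 21.95
ee_pos: [0.5328, -0.0516, 0.0053]
orientation: [[0.861, 0.509, -0.0], [0.509, -0.861, 0.0], [0.0, -0.0, -1.0]]
force: [0.0, -1.4, 0.2]
grip_width: 0.018
```

Run:
```python
from h import *
s,g=snap('w15');print(s['time_s'],s['ee_pos'],board(s['ee_pos']),s['force'])
```

```text
21.95 [ 0.53277272 -0.05158582  0.00534541] [[-89.7, -46.8]] [ 0.04303149 -1.40727712  0.21754302]
```

View pics/w15.png

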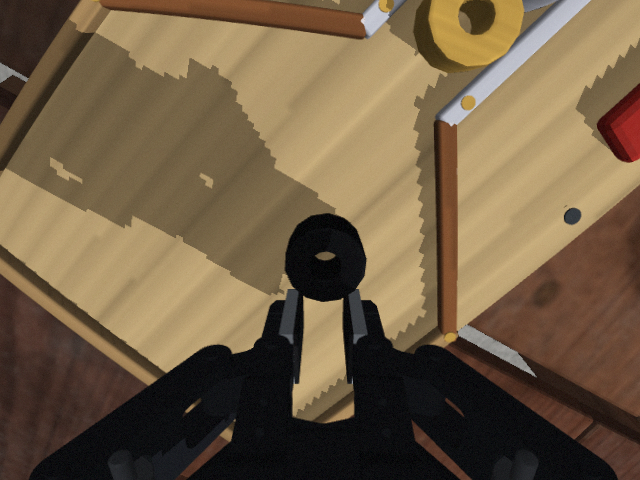

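>>> send_rows:
  motion:
    - [[0, -3, 0], [0, 0, 0], 201]
    - [[0, -5, 0], [0, 0, 0], 201]
    - [[0, -5, 0], [0, 0, 0], 201]
    - [[0, -5, 0], [0, 0, 0], 201]
    - [[0, -5, 0], [0, 0, 0], 201]
    - [[0, -5, 0], [0, 0, 0], 201]
    - [[0, -5, 0], [0, 0, 0], 201]
    - [[0, -3, 0], [0, 0, 0], 201]
    - [[-1.6, -2, 0], [0, 0, 3.75], 201]
    - [[-1.6, -1.5, 0], [0, 0, 3.75], 201]
    - [[-1.6, -1, 0], [0, 0, 3.75], 201]
    - [[-1.6, -1, 0], [0, 0, 3.75], 201]
    - [[-1.6, -1, 0], [0, 0, 3.75], 201]
    - [[-1.6, -1, 0], [0, 0, 3.75], 201]
    - [[0, 0, 0], [0, 0, 0], 201]

```text
time_s: 23.5
ee_pos: [0.5027, -0.0176, 0.0053]
orientation: [[0.99, 0.141, -0.0], [0.141, -0.99, 0.0], [-0.0, -0.0, -1.0]]
force: [-0.2, -0.7, 0.1]
grip_width: 0.0181
```

Run:
```python
from h import *
s,g=snap('w16');R=np.array(s['orientation']);print(s['time_s'],s['ee_pos'],board(s['ee_pos']),s['force'],np.degrees(np.arctan2(R[1,0],R[0,0])))
```

```text
23.5 [ 0.50272341 -0.01755117  0.00531894] [[-64.2, -9.3]] [-0.23576848 -0.66669647  0.07970281] 8.090597319231884
```

View pics/w16.png

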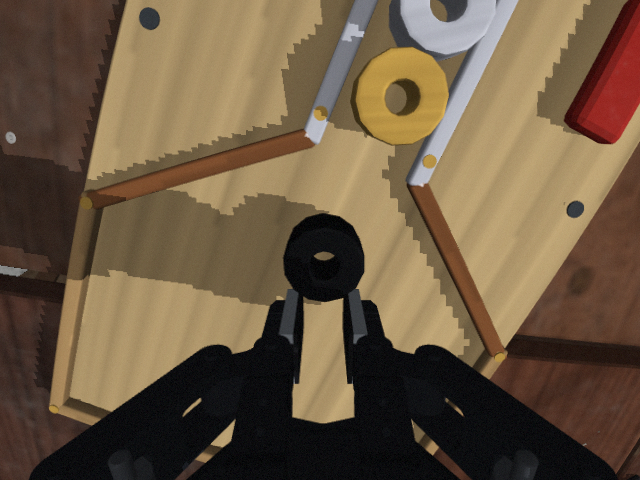

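>>> send_rows:
  motion:
    - [[-1.6, -0.6, 0], [0, 0, 3.75], 201]
    - [[-1.6, -0.6, 0], [0, 0, 3.75], 201]
    - [[-1.6, -0.5, 0], [0, 0, 3.75], 201]
    - [[-1.6, -0.5, 0], [0, 0, 3.75], 201]
    - [[-1.6, -0.5, 0], [0, 0, 3.75], 201]
    - [[-1.6, -0.5, 0], [0, 0, 3.75], 201]
    - [[0, -2, 0], [0, 0, 0], 201]
    - [[0, -3, 0], [0, 0, 0], 201]
    - [[0, 0, 0], [0, 0, 0], 201]

```text
time_s: 24.45
ee_pos: [0.495, -0.0091, 0.0053]
orientation: [[0.969, -0.247, 0.0], [-0.247, -0.969, 0.0], [0.0, -0.0, -1.0]]
force: [0.9, 0.2, 0.2]
grip_width: 0.018
```

Run:
```python
from h import *
s,g=snap('w17');R=np.array(s['orientation']);print(s['time_s'],s['ee_pos'],board(s['ee_pos']),s['force'],np.degrees(np.arctan2(R[1,0],R[0,0])))
```

```text
24.45 [ 0.49496789 -0.00910908  0.00531152] [[-57.9, 0.3]] [0.86994936 0.19653313 0.24668696] -14.285124070963906
```

View pics/w17.png

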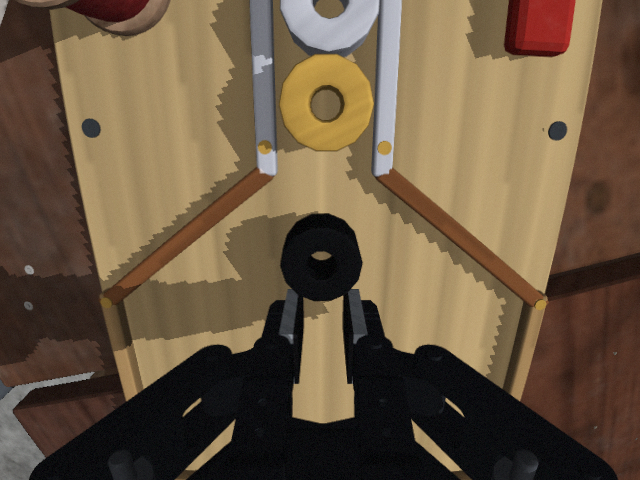

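>>> send_rows:
  motion:
    - [[0, -3, 0], [0, 0, 0], 201]
    - [[0, -4, 0], [0, 0, 0], 201]
    - [[0, -4, 0], [0, 0, 0], 201]
    - [[0, -4, 0], [0, 0, 0], 201]
    - [[0, -4, 0], [0, 0, 0], 201]
    - [[0, -4, 0], [0, 0, 0], 201]
    - [[0, -3, 0], [0, 0, 0], 201]
    - [[0, -3, 0], [0, 0, 0], 201]
    - [[0, -3, 0], [0, 0, 0], 201]
    - [[0, -4, 0], [0, 0, 0], 201]
    - [[0, -4, 0], [0, 0, 0], 201]
    - [[0, -4, 0], [0, 0, 0], 201]
    - [[0, -4, 0], [0, 0, 0], 201]
    - [[0, -4, 0], [0, 0, 0], 201]
    - [[0, -3, 0], [0, 0, 0], 201]
    - [[0, -2, 0], [0, 0, 0], 201]
    - [[0, 0, 0], [0, 0, 0], 201]

```text
time_s: 26.2
ee_pos: [0.509, 0.0462, 0.0053]
orientation: [[0.969, -0.248, 0.0], [-0.248, -0.969, 0.0], [0.0, -0.0, -1.0]]
force: [-0.1, -0.1, 1.0]
grip_width: 0.0178
```

Run:
```python
from h import *
s,g=snap('w18');R=np.array(s['orientation']);print(s['time_s'],s['ee_pos'],board(s['ee_pos']),s['force'],np.degrees(np.arctan2(R[1,0],R[0,0])))
```

```text
26.2 [0.50900972 0.04616951 0.00529119] [[-0.9, 0.5]] [-0.12693145 -0.14045069  0.99697301] -14.373636976903214
```

View pics/w18.png

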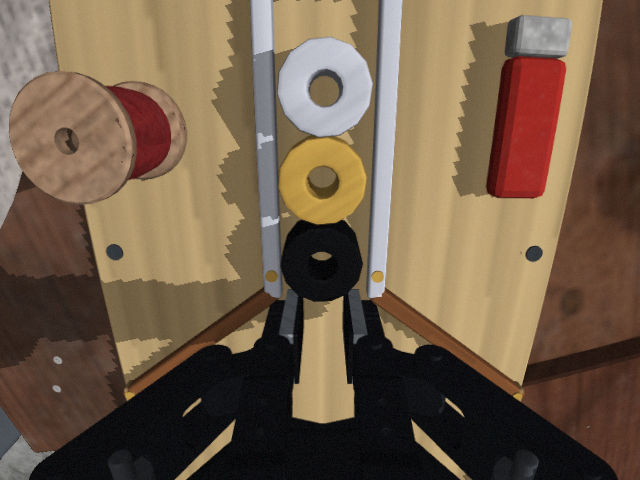

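>>> send_rows:
  motion:
    - [[0, -2, 0], [0, 0, 0], 201]
    - [[0, -2, 0], [0, 0, 0], 201]
    - [[0, -1, 0], [0, 0, 0], 201]
    - [[0, 0, 0], [0, 0, 0], 201]
    - [[0, 3, 0], [0, 0, 0], 201]
    - [[0, 8, 0], [0, 0, 0], 201]
    - [[0, 10, 0], [0, 0, 0], 201]
    - [[0, 10, -10], [0, 0, 0], 201]
    - [[0, 10, -20], [0, 0, 0], 201]
    - [[0, 5, -20], [0, 0, 0], 201]
    - [[0, 0, -20], [0, 0, 0], 201]
    - [[0, 0, -20], [0, 0, 0], 201]
    - [[0, 0, 0], [0, 0, 0], 201]
    - [[0, 0, 0], [0, 0, 0], 201]

```text
time_s: 27.65
ee_pos: [0.499, 0.0054, 0.0959]
orientation: [[0.968, -0.249, 0.002], [-0.249, -0.968, -0.0], [0.002, -0.0, -1.0]]
force: [0.1, -1.4, -0.7]
grip_width: 0.0179
```

Run:
```python
from h import *
s,g=snap('w19');R=np.array(s['orientation']);print(s['time_s'],s['ee_pos'],board(s['ee_pos']),s['force'],np.degrees(np.arctan2(R[1,0],R[0,0])))
_,h=snap('sd19','side');cv2.imwrite('pics/sd19c.png',cv2.resize(h[200:350,270:470],None,fx=4,fy=4,interpolation=cv2.INTER_CUBIC))
```

```text
27.65 [0.49900768 0.00536323 0.0959473 ] [[-42.9, 0.0]] [ 0.08574309 -1.42669243 -0.68937042] -14.441401935138778
```

View pics/w19.png

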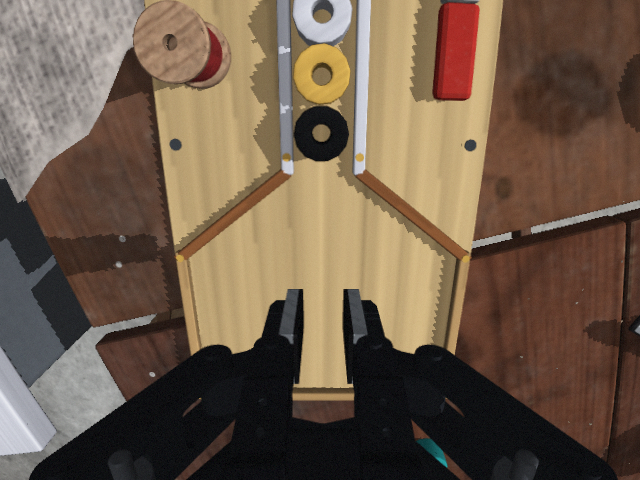

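View pics/sd19c.png

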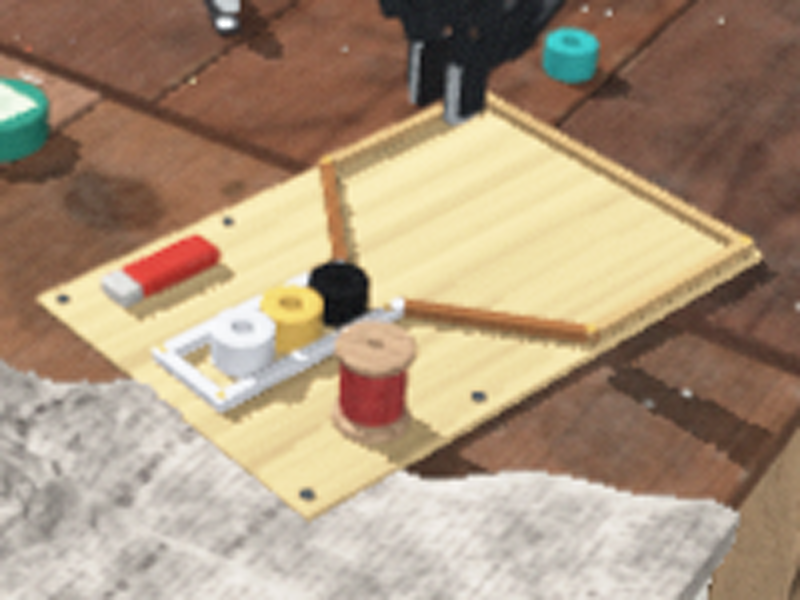

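Run:
```python
from h import *
s=state()
print(board(cast([(321,133),(322,74),(323,15)],s,.028)), board(cast([(287,174),(361,174)],s,.014)))
print(s['force'],np.abs(s['joint_velocities']).max())
close_job()
```

```text
[[29.3, 2.9], [62.7, 2.3], [93.8, 1.8]] [[1.9, 25.7], [2.0, -23.6]]
[ 0.67009817  0.18210742 -0.27931999] 0.5230554525808941
the job is handed in; nothing more can be done
```

All three collars are in the slot in the order silver, brass, black, and I handed the job in. `close_job()` gives no verdict, so success is judged only from my own checks. I slid each collar along with the fingers held 18 mm apart as a cradle, without pinching or lifting it. The run took about 28 s of the 67 s allowed.

**Last checks:**
- **Positions:** in the final wrist picture the collar centres are at board x of about 29 mm (black), 63 mm (brass) and 94 mm (silver). They are within 3 mm of the middle line, and the board measurements carry about 2 mm of error.
- **Standing flat:** the side view shows all three upright, with the spool and lighter in place and the gripper clear of everything. I did not re-measure the other bystanders, but the arm only worked over the feed board.
- **Forces:** the force readings at the end of each move never passed about 1.5 N. I did not log the forces within a move.

**What disagreed:**
- **Fingertip position:** with the fingers 18 mm apart, two cameras put the tips about 15 mm behind the TCP, not the stated 11 mm ahead. I went by the pictures, lowered the arm in small steps while checking force, and pushed with the TCP about 5 mm above the table.
- **Side camera:** it differed from the wrist camera by about 4–5 mm on the silver collar, so I took positions from the wrist camera.

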